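# Lay two stained rods in the drying rack

## Task

Two dark-stained wooden rods are ready to dry. Lay both in the V-grooved drying rack, one in each groove, so that each rests down in the grooves of both rails and sticks out about equally at the two ends; set them down gently, do not drop them, and leave the pale unstained rod where it lies.

Things in the scene. Friction and masses are not known exactly. Their poses are not given: they have to be found in the camera images.
- rod_a: Dark brown round wooden rod, one of two alike; 200 mm long, 40 mm in diameter, about 0.17 kg, lying loose on the table at the start (it can roll). Origin: the middle of the rod, on its axis (20 mm above the table when lying). Its x axis runs along the rod; its y and z turn as it rolls.
- rod_b: Dark brown round wooden rod, the other of the two; 200 mm long, 40 mm in diameter, about 0.17 kg, lying loose on the table at the start (it can roll). Origin: the middle of the rod, on its axis (20 mm above the table when lying). Its x axis runs along the rod; its y and z turn as it rolls.
- pale_rod: Pale, unstained wooden rod of the same size, to be left alone; 200 mm long, 40 mm in diameter, about 0.17 kg, lying loose on the table at the start (it can roll). Origin: the middle of the rod, on its axis (20 mm above the table when lying). Its x axis runs along the rod; its y and z turn as it rolls.
- rack: Plywood rack fixed to the table. Base 150 x 230 x 12 mm; on it two rails along y, 220 long, 18 thick, at x = -50 and +50 (open between), tops 65 mm above the table. Each has two 90 degree V-grooves, 60 wide, 30 deep, at y = -60 and +60 mm. A cradled rod lies along x over both rails, its axis 63 mm above the table. Origin: centre of the underside, z up. Either rod fits either groove, either way round.
Things that resemble listed ones, but are neither listed nor needed, are in the scene too. Leave any purple or yellow look-alike of the rod_a alone.

How it is judged:
By the outcome, as a careful person would: the job done as asked, in the order asked, and still so for the second after the job is handed in, with the robot touching nothing.
It also fails if it takes over 64 s, if anything falls off the work surface, if the arm or the gripper's body presses on something with over 40 N, if the wrist force passes 120 N, or if a joint passes its speed limit or range.

## Robot

A 6-joint arm with a two-finger parallel gripper is mounted at the origin on the work surface. World frame = base frame: x ahead of the robot, y to its left, z up, the work surface at z = 0. Lengths are in mm, angles in rad, forces in N, time in s.
With the tool pointing down it reaches from about 350 to 975 mm from the base axis. Payload 7.1 kg.
Tool frame: the origin (TCP) lies on the front face of the gripper's body, between the roots of the fingers; the fingertips stand 80 mm ahead of it and the grasp point (between the pads) lies 61 mm ahead of it (ctrl.tcp_to_grasp is the distance from the TCP to the grasp point, in mm); z points along the fingers, y is the direction in which the jaws open and shut (so a half turn about z gives the same grasp; the last joint's range is limited). The gripper opens to 88 mm and grips with 3 to 60 N. Pads are 20 mm wide; open, the fingers measure 115 mm over their backs; the gripper's body (75 mm by 178 mm) begins 61 mm behind the grasp point.
Start: joints at [1.291, 0.423, 1.63, -0, 1.089, -0.019], TCP at [161.127, 603.857, 302.675] pointing down, gripper open.
Joint ranges: [-3, 3], [-0.9, 2.11], [0.09, 2.58], [-1.31, 4.45], [0.11, 2.69], [-2.54, 2.54]. Speed limits (rad/s): [2.39, 2.39, 3.01, 3.14, 3.14, 3.14].

## Interface

Orientations are given as a rotation vector (axis times angle).
In Python, from workcell import telemetry, get_image, ctrl gives the robot as it stands.
- The arm moves only by the tool send_rows, never from a script. Its argument "rows" is a list of rows, each a list of 5 numbers: the shift along the tool's x, y, z in m, then the turn about the tool's z in rad, then the opening, from -1 (shut) to 1 (fully open). A call has 1 to 5 rows; each row shifts and turns the commanded pose from where the row before left it, along the tool's axes as they then stand; what a row does not reach is not made up. A row lasts 1/10 s, in which the tool goes at most 50 mm and 8.59 degrees, less where a joint would pass 70% of its speed; a pose out of reach is approached as far as the arm can. A call with a gripper value outside its range is refused whole. The fingers move at their own pace and stop on an object; the grip force is fixed at half the most. Time passes only in rows, so rows that do not move let the fingers close. It gives the time, the measured TCP pose, the force and the opening at its end, in the units of the state.
- telemetry.get_obs(): the state, without advancing time (a new reading comes with each control period).
- get_image(name): name is "scene" or "top"; returns a dict with "color" (400x640x3 uint8, blue, green, red), "z_map" (400x640 float32, mm along the optical axis (not along the pixel's ray), 0 where there is no reading), "camera_matrix" (3x3 intrinsics, pixels), "rvec" (rotation vector, rad) and "tvec" (3), from world to camera coordinates, as OpenCV has them. Camera axes: x right, y down, z forward; pixel columns grow to the right and rows downward; lengths in mm; the calibration is good to about 2 mm. A picture is of the moment at which its call begins.
- ctrl.close_job(): hands the job in, once; it reports no verdict.
The state is a dict: "t": time; "qpos": joint angles; "qvel": joint speeds; "joint_torque": joint torques, N m; "ee_pos": TCP position; "orientation": TCP orientation; "ft_force": force on the tool from outside, world axes, zero at the start; "moment": the same for the moment, N m; "width": finger opening in mm.
Only numpy, scipy, OpenCV 4.12 (cv2) and the standard library are available. Lean on these libraries where they do the work, as an engineer would, in place of code of your own. Each camera call takes 0.05 s, during which the arm holds its last target.

## Working session

There is one attempt and no reset: what is moved stays moved. The work goes in short steps, Python scripts to look and compute and a tool call to move; the robot and the scene stay as the last step left them, time stands still between calls to the robot, and variables do not carry over. Pictures are saved under pics/ and viewed, and the job is handed in when it is done.

Besides the shell and the picture viewer there is one more tool, called after "Emit:" by a JSON object that holds its "op" and its "data". send_rows: Moves the arm, as the interface text tells. Its arguments: {"type":"object","properties":{"rows":{"type":"array"}},"required":["rows"]}

```bash
mkdir -p pics; python3 - <<'E'
from workcell import telemetry,get_image,ctrl
import cv2,numpy as np
print(telemetry.get_obs())
for n in("scene","top"):
    d=get_image(n); cv2.imwrite(f"pics/{n}0.png",d["color"]); np.savez(f"{n}0.npz",**d)
    print(n,d["camera_matrix"],d["rvec"],d["tvec"])
E
```

```text
{'t': 0.0, 'qpos': array([ 1.29098478e+00,  4.23821598e-01,  1.63068810e+00, -1.32774799e-05,
        1.08860927e+00, -1.89895378e-02]), 'qvel': array([ 0.00097921, -0.00030589,  0.0011817 ,  0.00019632,  0.00061537,
        0.00044034]), 'joint_torque': array([ 5.74023998e-04, -5.44623613e+01, -2.73671061e+01,  6.43026643e-02,
        2.28388788e-02, -1.14171814e-04]), 'ee_pos': array([161.02236262, 603.4484656 , 301.91437299]), 'orientation': array([-4.08500206e-01, -3.11470256e+00,  2.37340150e-03]), 'ft_force': array([-0.08612971,  0.14557172, -0.0233457 ]), 'moment': array([ 0.00934332, -0.0327843 , -0.01156773]), 'width': 87.43558247813047}
scene [[401.56409736   0.         321.39883656]
 [  0.         401.56409736 195.22729138]
 [  0.           0.           1.        ]] [ 1.59657496  1.95807114 -0.79299698] [ -10.10185843 -242.93729088 1377.04714477]
top [[463.80108301   0.         326.55102468]
 [  0.         463.80108301 198.19088806]
 [  0.           0.           1.        ]] [ 2.19098908 -2.16639132  0.12305657] [  61.90148856  395.90864561 1188.55376926]
```

View pics/scene0.png

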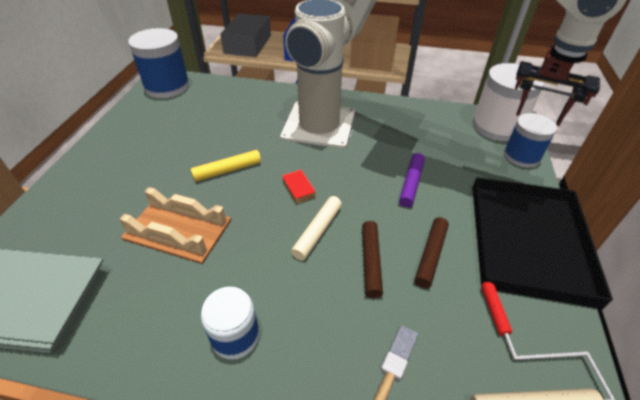

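View pics/top0.png

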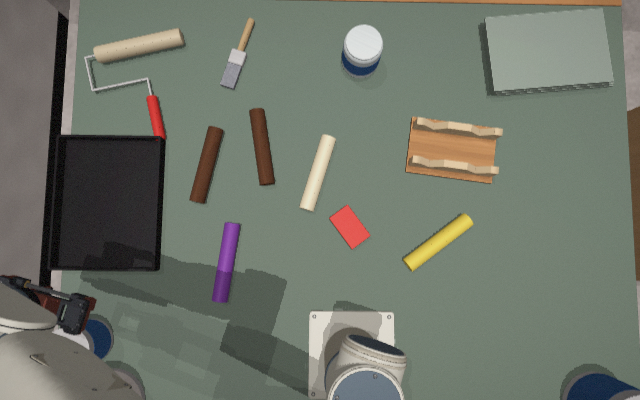

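The top view shows two dark brown rods at (207,165) and (262,146). The pale rod is at (318,173), the purple at (227,262), the yellow at (438,242), and the rack at (453,150). Only the two brown ones fit the description. I'll confirm with a crop and measure.

```bash
cat > h.py <<'E'
import numpy as np,cv2
from scipy.spatial.transform import Rotation as R
def ray(d,uv,z):
    uv=np.atleast_2d(uv).astype(float); K=d["camera_matrix"];Rm=R.from_rotvec(np.ravel(d["rvec"])).as_matrix();t=np.ravel(d["tvec"])
    r=np.c_[uv,np.ones(len(uv))]@np.linalg.inv(K).T@Rm; c=-Rm.T@t
    return c+r*((z-c[2])/r[:,2])[:,None]
def cloud(d):
    K=d["camera_matrix"];Rm=R.from_rotvec(np.ravel(d["rvec"])).as_matrix();t=np.ravel(d["tvec"])
    z=d["z_map"];v,u=np.indices(z.shape); p=np.stack([u,v,np.ones_like(u)],-1).astype(float)@np.linalg.inv(K).T*z[...,None]
    return (p-t)@Rm
def darkmask(d):
    h=cv2.cvtColor(d["color"],cv2.COLOR_BGR2HSV); 
    return cv2.inRange(h,(0,90,15),(16,255,110))
E
python3 - <<'E'
from h import *
for n in("top","scene"):
    d=dict(np.load(n+"0.npz")); m=cv2.morphologyEx(darkmask(d),cv2.MORPH_OPEN,np.ones((3,3)))
    P=cloud(d)
    for c in cv2.findContours(m,cv2.RETR_EXTERNAL,cv2.CHAIN_APPROX_NONE)[0]:
        if cv2.contourArea(c)<500: continue
        r=cv2.minAreaRect(c); b=cv2.boxPoints(r); mk=np.zeros(m.shape,np.uint8); cv2.drawContours(mk,[c],-1,1,-1)
        q=P[(mk>0)&(d["z_map"]>0)]; q=q[(q[:,2]>10)&(q[:,2]<50)]
        W=ray(d,b,20); e=[W[1]-W[0],W[2]-W[1]]; L=max(e,key=np.linalg.norm)
        print(n,np.round(r[0]),"rayctr",W.mean(0).round(1),"len",[np.linalg.norm(x).round(1) for x in e],"ang",np.degrees(np.arctan2(L[1],L[0])).round(1))
        if len(q)>10:
            x=q[q[:,2]>30][:,:2]; cc=cv2.minAreaRect(x.astype(np.float32)); print("  depth ctr",cc,"ztop",np.percentile(q[:,2],[50,95]))
d=dict(np.load("top0.npz"));P=cloud(d)
sub=np.zeros(P.shape[:2],bool);sub[100:200,390:520]=1
q=P[sub&(d["z_map"]>0)]
print("table",np.median(q[:,2]))
for lo,hi in((58,75),(45,75)):
    x=q[(q[:,2]>lo)&(q[:,2]<hi)]; print(len(x),cv2.minAreaRect(x[:,:2].astype(np.float32)),x[:,2].max())
# base by orange mask
h=cv2.cvtColor(d["color"],cv2.COLOR_BGR2HSV)
cv2.imwrite("pics/crop0.png",np.hstack([cv2.resize(d["color"][95:215,170:290],(400,400),interpolation=2),cv2.resize(d["color"][100:200,400:510],(400,400),interpolation=2)]))
E
```

```text
top [206. 164.] rayctr [481.3 381.3  20. ] len [np.float64(201.8), np.float64(40.8)] ang -12.5
  depth ctr ((479.2314147949219, 380.1132507324219), (37.54922103881836, 199.17919921875), 77.28430938720703) ztop [36.51778031 42.16558054]
top [261. 146.] rayctr [531.1 238.8  20. ] len [np.float64(38.8), np.float64(204.6)] ang -170.7
  depth ctr ((528.1149291992188, 238.21311950683594), (201.118896484375, 36.45279312133789), 9.789495468139648) ztop [36.47386915 42.11928955]
top [634. 184.] rayctr [ 445.8 -742.7   20. ] len [np.float64(29.8), np.float64(410.3)] ang 176.8
scene [371. 259.] rayctr [529.9 238.4  20. ] len [np.float64(41.6), np.float64(220.7)] ang 9.2
  depth ctr ((532.0054931640625, 238.54525756835938), (201.5146942138672, 34.30766677856445), 9.503120422363281) ztop [36.34260416 40.21871066]
scene [432. 252.] rayctr [479.1 384.1  20. ] len [np.float64(227.1), np.float64(39.8)] ang 167.6
  depth ctr ((483.7507019042969, 382.0890197753906), (33.93762969970703, 201.10179138183594), 77.44322967529297) ztop [36.52872445 40.36383223]
scene [ 57. 128.] rayctr [ 137.1 -838.2   20. ]
[... 379 characters left out ...]
loat64(249.7)] ang -176.8
scene [552.  38.] rayctr [-912.7  926.3   20. ] len [np.float64(916.6), np.float64(289.3)] ang 164.8
scene [461.  22.] rayctr [-980.3  513.3   20. ] len [np.float64(655.8), np.float64(441.0)] ang 179.6
scene [263.  15.] rayctr [-825.6 -450.8   20. ] len [np.float64(379.1), np.float64(375.6)] ang 103.1
scene [210.  12.] rayctr [-792.5 -718.6   20. ] len [np.float64(141.1), np.float64(321.2)] ang 21.1
table 1.7773753073785965
748 ((529.3665161132812, -263.8592529296875), (221.35435485839844, 119.48660278320312), 82.59644317626953) 71.64803960297223
1190 ((529.6546630859375, -263.826171875), (221.35702514648438, 120.00106811523438), 82.67034912109375) 71.64803960297223
```

View pics/crop0.png

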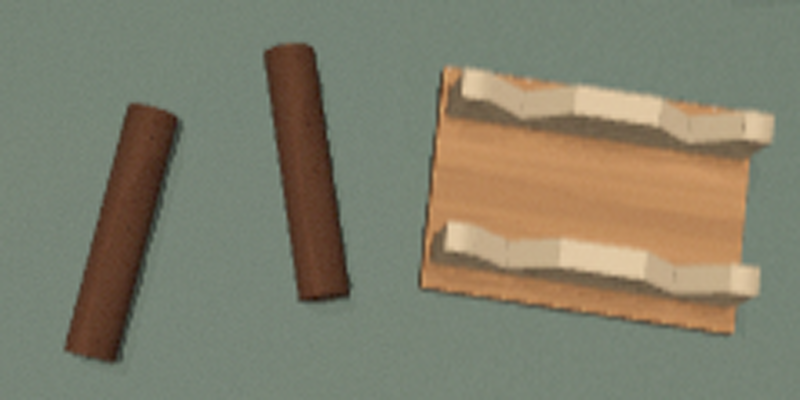

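Both targets are dark brown, with no purple or yellow on them. Next I'll measure the rack from both views, including the groove positions.

```bash
python3 - <<'E'
from h import *
c0=np.array([530,-264.])
for n in("top","scene"):
    d=dict(np.load(n+"0.npz"));P=cloud(d)
    q=P[(d["z_map"]>0)]; q=q[(np.linalg.norm(q[:,:2]-c0,axis=1)<150)]
    x=q[(q[:,2]>50)&(q[:,2]<80)]; r=cv2.minAreaRect(x[:,:2].astype(np.float32)); print(n,len(x),r, np.percentile(x[:,2],[5,50,99]))
    # robust: trim
    a=np.radians(-7.4);ex=np.array([np.cos(a),np.sin(a)]);ey=np.array([-ex[1],ex[0]])
    l=(x[:,:2]-c0); X=l@ex;Y=l@ey
    print(np.histogram(X,bins=np.arange(-70,71,5)))
    for s in(-1,1):
        k=(X*s>30); k2=k
        print(s,"x range",np.percentile(X[k],[2,50,98]),"y",np.percentile(Y[k],[1,99]))
        p=np.polyfit(Y[k],X[k],1); print("rail ang",np.degrees(np.arctan(p[0])))
    g=q; lg=g[:,:2]-c0;X=lg@ex;Y=lg@ey
    k=(abs(abs(X)-50)<6)&(g[:,2]>25)
    for y in range(-110,111,10):
        kk=k&(abs(Y-y)<5)
        if kk.any(): print(y,np.round(np.percentile(g[kk,2],75)),end=";")
    print()
    # base: floor points z 8..18 
    b=q[(q[:,2]>7)&(q[:,2]<20)]; print("base",cv2.minAreaRect(b[:,:2].astype(np.float32)))
    h=cv2.cvtColor(d["color"],cv2.COLOR_BGR2HSV); m=cv2.inRange(h,(5,110,100),(18,255,255)); lim=np.zeros_like(m)
    if n=="top": lim[100:200,395:515]=255
    else: lim[180:265,115:240]=255
    m&=lim; pts=np.argwhere(m)[:,::-1]; w=ray(d,pts,12)[:,:2]; print("orange rect",cv2.minAreaRect(w.astype(np.float32)))
E
```

```text
top 1024 ((529.5266723632812, -263.7209167480469), (221.62149047851562, 119.56938934326172), 82.90056610107422) [51.39176979 62.80967122 68.94744641]
(array([  0,   3, 158, 126, 117, 101,   0,   0,   0,   0,   0,   0,   0,
         0,   0,   0,   0,   0,   0,   0,   0,   9, 174, 124, 116,  96,
         0,   0]), array([-70, -65, -60, -55, -50, -45, -40, -35, -30, -25, -20, -15, -10,
        -5,   0,   5,  10,  15,  20,  25,  30,  35,  40,  45,  50,  55,
        60,  65,  70]))
-1 x range [-59.76245132 -51.18871479 -41.12629435] y [-108.71413592  109.56382006]
rail ang -0.3248189751183057
1 x range [40.06216425 48.1289672  58.7899177 ] y [-108.45569681  109.88241125]
rail ang -0.3719439023855601
-110 66.0;-100 66.0;-90 66.0;-80 57.0;-70 47.0;-60 40.0;-50 49.0;-40 58.0;-30 66.0;-20 66.0;-10 66.0;0 66.0;10 67.0;20 66.0;30 65.0;40 57.0;50 48.0;60 39.0;70 48.0;80 58.0;90 65.0;100 66.0;110 65.0;
base ((515.5709838867188, -259.4527587890625), (250.87100219726562, 239.37184143066406), 72.39370727539062)
orange rect ((529.6289672851562, -263.259521484375), (229.55569458007812, 149.28736877441
[... 448 characters left out ...]
 25,  30,  35,  40,  45,  50,  55,
        60,  65,  70]))
-1 x range [-56.30049187 -43.24892715 -36.7315846 ] y [-107.3039823   112.37299068]
rail ang -0.24078249857735995
1 x range [43.93268363 55.8733126  62.8501784 ] y [-107.37399438  112.26406659]
rail ang -0.2582846784138889
-110 65.0;-100 65.0;-90 65.0;-80 58.0;-70 48.0;-60 40.0;-50 45.0;-40 56.0;-30 65.0;-20 65.0;-10 65.0;0 65.0;10 65.0;20 65.0;30 64.0;40 58.0;50 48.0;60 40.0;70 46.0;80 56.0;90 64.0;100 65.0;110 62.0;
base ((534.5726318359375, -262.6794738769531), (234.5934295654297, 151.5836639404297), 83.11163330078125)
orange rect ((535.7322387695312, -261.4901123046875), (233.73997497558594, 153.1053466796875), 82.93321990966797)
```

```bash
cat >> h.py <<'E'
def go(x,y,z,jaw):
    from workcell import telemetry
    o=telemetry.get_obs(); M=R.from_rotvec(o["orientation"]).as_matrix()
    dl=M.T@(np.array([x,y,z])-o["ee_pos"]); a=np.degrees(np.arctan2(M[1,1],M[0,1])); da=(jaw-a+90)%180-90
    print("t",o["t"],"tool delta mm",dl.round(1),"turn rad",round(-np.radians(da),3),"jaw now",a.round(1),"pos",o["ee_pos"].round(1),"F",o["ft_force"].round(1),"w",round(o["width"],1),"tilt",M[:,2].round(3),"q",o["qpos"].round(2))
E
python3 -c "
from h import *
go(481.5,381.8,150,77.5)"
```

```text
t 0.1 tool delta mm [-366.8 -131.3  152.1] turn rad -0.043 jaw now 75.1 pos [161.  603.5 302. ] F [ 0.4 -0.   0.1] w 87.9 tilt [-0.    -0.001 -1.   ] q [ 1.29  0.42  1.63  0.    1.09 -0.02]
```

Emit:
{"op": "send_rows", "data": {"rows": [[-0.036,-0.013,0,0,1],[-0.037,-0.013,0,0,1],[-0.037,-0.013,0,0,1],[-0.037,-0.013,0,0,1],[-0.037,-0.013,0,0,1]]}}

```text
t: 0.6
ee_pos: [323.1, 492.4, 302.4]
orientation: [-0.408, -3.115, 0.001]
ft_force: [-0.6, -0.2, 0.3]
width: 87.6
```

Emit:
{"op": "send_rows", "data": {"rows": [[-0.037,-0.013,0.03,0,1],[-0.037,-0.013,0.03,0,1],[-0.037,-0.013,0.03,0,1],[-0.037,-0.013,0.03,0,1],[-0.035,-0.014,0.03,-0.043,1]]}}

```text
t: 1.1
ee_pos: [483.2, 381.5, 151.3]
orientation: [0.341, 3.123, 0.0]
ft_force: [-0.6, 0.3, 0.8]
width: 87.6
```

Emit:
{"op": "send_rows", "data": {"rows": [[0,0,0,0,1],[0,0,0,0,1]]}}

```text
t: 1.3
ee_pos: [481.9, 381.8, 151.6]
orientation: [-0.345, -3.121, 0.003]
ft_force: [-0.5, 0.7, 0.6]
width: 88.0
```

```bash
python3 -c "
from h import *
go(481.5,381.8,85,77.5)"
```

```text
t 1.3 tool delta mm [ 0.3  0.1 66.6] turn rad -0.002 jaw now 77.4 pos [481.9 381.8 151.6] F [-0.5  0.7  0.6] w 88.0 tilt [-0.002 -0.001 -1.   ] q [ 0.65  0.61  1.73  0.    0.8  -0.7 ]
```

Emit:
{"op": "send_rows", "data": {"rows": [[0,0,0.02,0,1],[0,0,0.02,0,1],[0,0,0.018,0,1],[0,0,0.008,0,1],[0,0,0,0,1]]}}

```text
t: 1.8
ee_pos: [481.0, 383.4, 86.6]
orientation: [-0.34, -3.123, 0.001]
ft_force: [0.2, 0.3, 0.1]
width: 87.7
```

Emit:
{"op": "send_rows", "data": {"rows": [[0,0,0,0,-1],[0,0,0,0,-1],[0,0,0,0,-1],[0,0,0,0,-1],[0,0,0,0,-1]]}}

```text
t: 2.3
ee_pos: [482.1, 382.7, 87.0]
orientation: [0.342, 3.123, 0.001]
ft_force: [-0.2, 0.5, 0.8]
width: 51.4
```

Emit:
{"op": "send_rows", "data": {"rows": [[0,0,0,0,-1],[0,0,0,0,-1],[0,0,0,0,-1],[0,0,0,0,-1],[0,0,0,0,-1]]}}

```text
t: 2.8
ee_pos: [482.0, 382.5, 86.7]
orientation: [-0.341, -3.123, 0.0]
ft_force: [-0.2, -2.0, 2.1]
width: 39.3
```

Emit:
{"op": "send_rows", "data": {"rows": [[0,0,0,0,-1],[0,0,0,0,-1],[0,0,-0.01,0,-1],[0,0,-0.03,0,-1],[0,0,-0.04,0,-1]]}}

```text
t: 3.3
ee_pos: [480.8, 382.0, 165.9]
orientation: [-0.341, -3.12, 0.004]
ft_force: [1.3, 1.4, -2.4]
width: 39.1
```

Emit:
{"op": "send_rows", "data": {"rows": [[0,0,-0.04,0,-1],[0,0,-0.03,0,-1],[0,0,0,0,-1],[0,0,0,0,-1]]}}

```text
t: 3.7
ee_pos: [481.7, 382.7, 237.0]
orientation: [0.341, 3.122, 0.001]
ft_force: [-0.1, -0.0, -3.4]
width: 39.6
```

```bash
python3 - <<'E'
from h import *
from workcell import get_image
for n in("scene","top"):
    d=get_image(n); cv2.imwrite(f"pics/{n}1.png",d["color"]); np.savez(n+"1.npz",**d)
go(523.5,-322.5,240,82.8)
E
```

```text
t 3.8 tool delta mm [-193.7 -678.7   -3.8] turn rad -0.092 jaw now 77.5 pos [481.1 382.  235. ] F [ 0.7 -0.1 -2.6] w 39.4 tilt [-0.002 -0.002 -1.   ] q [ 0.65  0.49  1.7   0.    0.95 -0.7 ]
```

View pics/scene1.png

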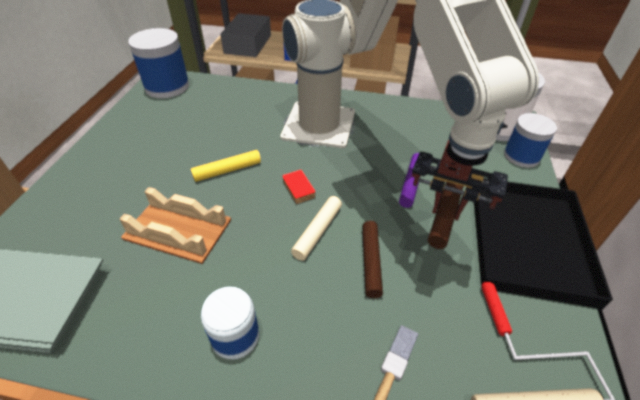

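View pics/top1.png

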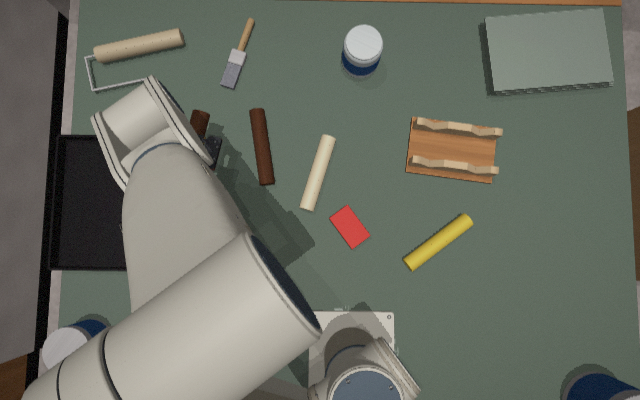

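The first rod (the brown one) is off the table and held level near its middle; its near end is at scene (438,240). I'm carrying it over to the far groove.

Emit:
{"op": "send_rows", "data": {"rows": [[-0.006,-0.022,0,0,-1],[-0.012,-0.042,0,0,-1],[-0.012,-0.042,0,0,-1],[-0.012,-0.042,0,0,-1],[-0.012,-0.042,0,0,-1]]}}

```text
t: 4.3
ee_pos: [492.5, 183.7, 234.8]
orientation: [-0.34, -3.12, 0.002]
ft_force: [0.2, -0.5, -2.7]
width: 39.4
```

Emit:
{"op": "send_rows", "data": {"rows": [[-0.012,-0.042,0,0,-1],[-0.012,-0.042,0,0,-1],[-0.012,-0.042,0,0,-1],[-0.012,-0.042,0,0,-1],[-0.012,-0.042,0,0,-1]]}}

```text
t: 4.8
ee_pos: [505.8, -34.2, 235.0]
orientation: [-0.341, -3.12, -0.0]
ft_force: [0.7, 0.3, -2.4]
width: 39.5
```

Emit:
{"op": "send_rows", "data": {"rows": [[-0.012,-0.042,0,0,-1],[-0.012,-0.042,0,0,-1],[-0.012,-0.042,0,0,-1],[-0.012,-0.042,0,0,-1],[-0.012,-0.042,0,0,-1]]}}

```text
t: 5.3
ee_pos: [519.0, -252.0, 234.6]
orientation: [-0.342, -3.12, -0.002]
ft_force: [0.8, 0.4, -2.9]
width: 39.9
```

Emit:
{"op": "send_rows", "data": {"rows": [[-0.012,-0.042,0,0,-1],[-0.008,-0.026,0,-0.092,-1],[0,0,0,0,-1],[0,0,0,0,-1],[0,0,0,0,-1]]}}

```text
t: 5.8
ee_pos: [524.2, -319.9, 235.3]
orientation: [-0.198, -3.133, -0.003]
ft_force: [0.0, -0.5, -1.1]
width: 39.3
```

```bash
python3 - <<'E'
from h import *
go(523.5,-322.5,150,82.8)
E
```

```text
t 5.8 tool delta mm [ 0.1 -2.8 85.3] turn rad -0.0 jaw now 82.8 pos [ 524.2 -319.9  235.3] F [ 0.  -0.5 -1.1] w 39.3 tilt [-0.002  0.002 -1.   ] q [-0.57  0.49  1.7   0.    0.95 -2.01]
```

Emit:
{"op": "send_rows", "data": {"rows": [[0,-0.003,0.02,0,-1],[0,0,0.03,0,-1],[0,0,0.02,0,-1],[0,0,0.01,0,-1],[0,0,0,0,-1]]}}

```text
t: 6.3
ee_pos: [523.9, -322.8, 155.3]
orientation: [-0.196, -3.133, -0.002]
ft_force: [-0.9, -1.1, -1.6]
width: 39.6
```

```bash
python3 - <<'E'
from h import *
from workcell import get_image
ims=[]
for n,(r0,r1,c0,c1) in(("scene",(140,280,90,290)),("top",(90,215,380,540))):
    d=get_image(n); np.savez(n+"2.npz",**d); ims.append(cv2.resize(d["color"][r0:r1,c0:c1],(400,290)))
cv2.imwrite("pics/s2.png",np.hstack(ims))
go(523.5,-322.5,130,82.8)
E
```

```text
t 6.4 tool delta mm [ 1.6  1.2 27.3] turn rad 0.0 jaw now 82.8 pos [ 524.9 -323.9  157.3] F [ 1.2 -0.4 -2.7] w 39.4 tilt [ 0. -0. -1.] q [-0.57  0.6   1.73  0.    0.81 -2.02]
```

View pics/s2.png

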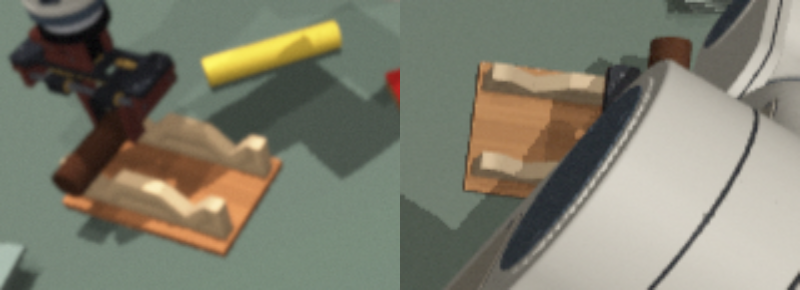

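The rod is over the left-hand (in scene) groove and parallel to it. I'll lower it slowly while watching the force.

Emit:
{"op": "send_rows", "data": {"rows": [[0,0,0.01,0,-1],[0,0,0.008,0,-1],[0,0,0.002,0,-1],[0,0,0,0,-1]]}}

```text
t: 6.8
ee_pos: [524.2, -324.1, 136.2]
orientation: [-0.198, -3.135, -0.001]
ft_force: [-0.1, 0.2, -2.0]
width: 39.5
```

Emit:
{"op": "send_rows", "data": {"rows": [[0,0,0.002,0,-1],[0,0,0,0,-1]]}}

```text
t: 7.0
ee_pos: [524.5, -324.3, 134.7]
orientation: [0.198, 3.135, -0.0]
ft_force: [-0.8, -0.1, -2.7]
width: 39.8
```

Emit:
{"op": "send_rows", "data": {"rows": [[0,0,0.001,0,-1],[0,0,0,0,-1]]}}

```text
t: 7.2
ee_pos: [524.5, -324.2, 133.7]
orientation: [0.198, 3.135, -0.0]
ft_force: [1.2, 0.2, -1.8]
width: 39.3
```

Emit:
{"op": "send_rows", "data": {"rows": [[0,0,0.001,0,-1],[0,0,0,0,-1]]}}

```text
t: 7.4
ee_pos: [524.4, -324.2, 132.6]
orientation: [-0.198, -3.135, -0.0]
ft_force: [-0.6, -0.2, -2.7]
width: 39.7
```

Emit:
{"op": "send_rows", "data": {"rows": [[0,0.001,0.001,0,-1],[0,0,0,0,-1]]}}

```text
t: 7.6
ee_pos: [524.5, -323.1, 131.6]
orientation: [-0.197, -3.135, -0.0]
ft_force: [0.1, 0.5, -2.6]
width: 39.4
```

Emit:
{"op": "send_rows", "data": {"rows": [[0,0,0.001,0,-1],[0,0,0,0,-1]]}}

```text
t: 7.8
ee_pos: [524.6, -323.2, 130.6]
orientation: [-0.197, -3.135, -0.0]
ft_force: [0.4, -0.0, -2.6]
width: 39.5
```

Emit:
{"op": "send_rows", "data": {"rows": [[0,0,0.001,0,-1],[0,0,0,0,-1]]}}

```text
t: 8.0
ee_pos: [524.7, -323.5, 130.0]
orientation: [0.197, 3.135, -0.001]
ft_force: [-1.0, -0.6, 1.6]
width: 39.3
```

Emit:
{"op": "send_rows", "data": {"rows": [[0,0,0.0005,0,-1],[0,0,0,0,-1]]}}

```text
t: 8.2
ee_pos: [524.7, -323.5, 130.0]
orientation: [0.197, 3.135, -0.001]
ft_force: [-2.1, -0.4, 5.6]
width: 39.3
```

```bash
python3 - <<'E'
from h import *
from workcell import get_image
d=get_image("scene"); np.savez("scene3.npz",**d); cv2.imwrite("pics/s3.png",cv2.resize(d["color"][140:280,90:290],(800,560)))
go(523.5,-322.5,130,82.8)
E
```

```text
t 8.25 tool delta mm [ 1.4  0.8 -0.1] turn rad -0.0 jaw now 82.8 pos [ 524.7 -323.5  129.9] F [-1.4 -0.1  5.1] w 39.4 tilt [ 0.    -0.001 -1.   ] q [-0.57  0.64  1.74 -0.    0.76 -2.02]
```

View pics/s3.png

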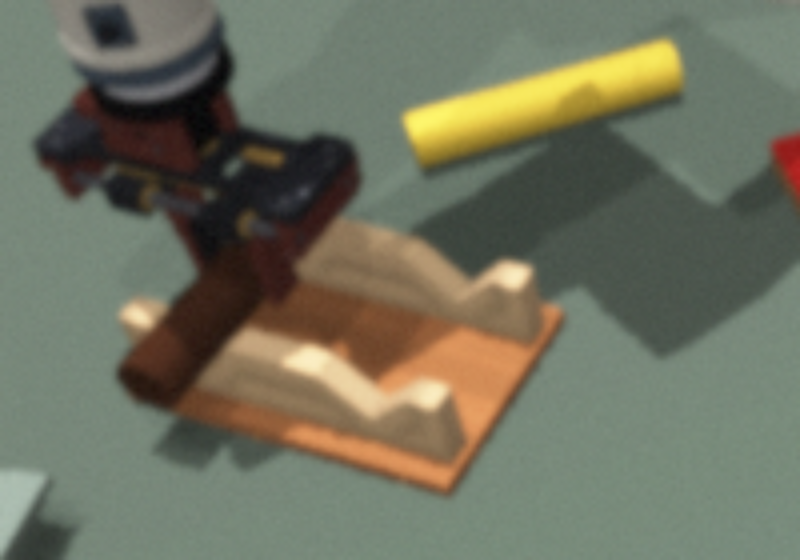

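It has seated in the groove: contact came at TCP 130.0, and I expected 129.7. I'll release and back off.

Emit:
{"op": "send_rows", "data": {"rows": [[0,0,0,0,0.5],[0,0,0,0,0.5],[0,0,0,0,0.5],[0,0,0,0,0.5],[0,0,0,0,0.5]]}}

```text
t: 8.75
ee_pos: [524.6, -323.2, 129.1]
orientation: [-0.197, -3.135, -0.0]
ft_force: [-0.0, 0.1, -0.4]
width: 65.9
```

Emit:
{"op": "send_rows", "data": {"rows": [[0,0,-0.01,0,0.5],[0,0,-0.02,0,0.5],[0,0,-0.03,0,0.5],[0,0,-0.04,0,0.5],[0,0,-0.02,0,0.5]]}}

```text
t: 9.25
ee_pos: [525.6, -323.8, 253.1]
orientation: [0.197, 3.132, -0.003]
ft_force: [-0.1, -0.6, 0.9]
width: 65.9
```

```bash
python3 - <<'E'
from h import *
go(530.5,238.5,200,99.4)
E
```

```text
t 9.25 tool delta mm [ 65.9 558.6  51.8] turn rad -0.29 jaw now 82.8 pos [ 525.6 -323.8  253.1] F [-0.1 -0.6  0.9] w 65.9 tilt [ 0.004 -0.002 -1.   ] q [-0.57  0.47  1.69  0.    0.98 -2.02]
```

Emit:
{"op": "send_rows", "data": {"rows": [[0.004,0.03,0,0,1],[0.005,0.042,0,0,1],[0.005,0.042,0,0,1],[0.005,0.042,0,0,1],[0.005,0.042,0,0,1]]}}

```text
t: 9.75
ee_pos: [525.5, -122.3, 250.0]
orientation: [0.198, 3.134, -0.0]
ft_force: [0.0, -0.1, 0.2]
width: 87.9
```

Emit:
{"op": "send_rows", "data": {"rows": [[0.005,0.042,0,0,1],[0.005,0.042,0,0,1],[0.005,0.042,0,0,1],[0.005,0.042,0,0,1],[0.005,0.042,0,0,1]]}}

```text
t: 10.25
ee_pos: [527.0, 89.4, 250.1]
orientation: [0.197, 3.134, 0.0]
ft_force: [0.1, -0.4, -0.4]
width: 87.9
```

Emit:
{"op": "send_rows", "data": {"rows": [[0.005,0.042,0.01,0,1],[0.005,0.042,0.02,0,1],[0.006,0.04,0.02,0,1],[0.001,0.027,0,-0.145,1],[0,0,0,-0.145,1]]}}

```text
t: 10.75
ee_pos: [529.2, 243.0, 199.2]
orientation: [-0.272, 3.129, 0.001]
ft_force: [-0.2, 0.3, 0.9]
width: 88.0
```

Emit:
{"op": "send_rows", "data": {"rows": [[0,0,0,0,1],[0,0,0,0,1]]}}

```text
t: 10.95
ee_pos: [529.2, 239.5, 199.6]
orientation: [-0.251, 3.131, 0.0]
ft_force: [0.1, 0.3, 0.1]
width: 87.8
```

```bash
python3 - <<'E'
from h import *
from workcell import get_image
for n in("scene","top"):
    d=get_image(n); cv2.imwrite(f"pics/{n}4.png",d["color"]); np.savez(n+"4.npz",**d)
go(530.5,238.5,86.5,99.4)
E
```

```text
t 11.05 tool delta mm [ -1.   -0.7 113.1] turn rad -0.004 jaw now 99.2 pos [529.4 239.1 199.6] F [-0.2 -0.5  0.7] w 87.7 tilt [ 0.  0. -1.] q [ 0.4   0.5   1.8  -0.    0.85 -1.33]
```

View pics/top4.png

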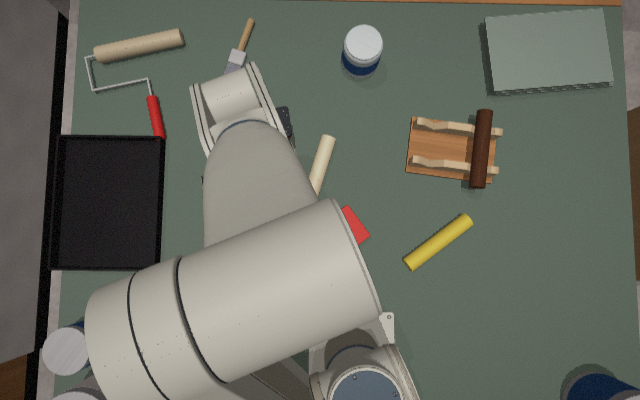

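View pics/scene4.png

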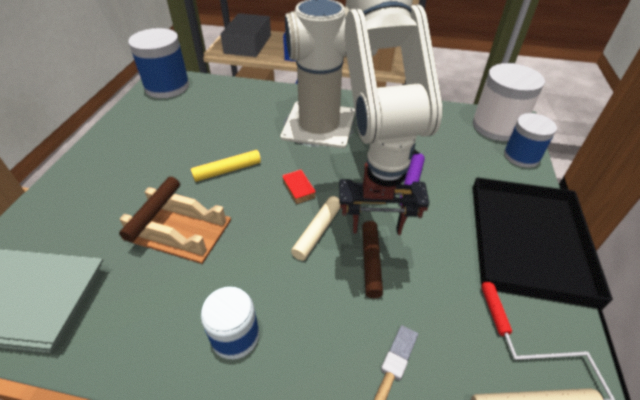

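Rod 1 lies across both rails, at top (481,148). The gripper is above rod 2, so I'll descend and grasp.

Emit:
{"op": "send_rows", "data": {"rows": [[-0.001,-0.001,0.03,-0.004,1],[0,0,0.035,0,1],[0,0,0.03,0,1],[0,0,0.015,0,1],[0,0,0.003,0,1]]}}

```text
t: 11.55
ee_pos: [529.8, 238.0, 84.8]
orientation: [0.261, -3.128, 0.001]
ft_force: [0.1, 0.7, 0.5]
width: 87.5
```

Emit:
{"op": "send_rows", "data": {"rows": [[0,0,0,0,1],[0,0,0,0,-1],[0,0,0,0,-1],[0,0,0,0,-1],[0,0,0,0,-1]]}}

```text
t: 12.05
ee_pos: [530.7, 239.0, 86.9]
orientation: [-0.264, 3.129, 0.001]
ft_force: [0.5, -0.8, 0.1]
width: 59.5
```

Emit:
{"op": "send_rows", "data": {"rows": [[0,0,0,0,-1],[0,0,0,0,-1],[0,0,0,0,-1],[0,0,0,0,-1],[0,0,0,0,-1]]}}

```text
t: 12.55
ee_pos: [530.4, 238.8, 86.2]
orientation: [0.264, -3.13, 0.0]
ft_force: [-0.0, 0.3, 1.3]
width: 39.1
```

```bash
python3 - <<'E'
from h import *
go(538.5,-203.5,240,82.8)
# rod1 placement from top view
d=dict(np.load("top4.npz")); m=cv2.morphologyEx(darkmask(d),cv2.MORPH_OPEN,np.ones((3,3))); L=np.zeros_like(m);L[95:200,460:500]=255;m&=L
c=max(cv2.findContours(m,0,1)[0],key=cv2.contourArea); b=cv2.boxPoints(cv2.minAreaRect(c)); W=ray(d,b,63); print(W.round(1).tolist(),W.mean(0))
c0=np.array([529.6,-263.5]);a=np.radians(-7.1);ex=np.array([np.cos(a),np.sin(a)]);ey=np.array([-ex[1],ex[0]])
l=W[:,:2]-c0;print("rack-x",(l@ex).round(1),"rack-y",(l@ey).round(1))
E
```

```text
t 12.55 tool delta mm [  66.1 -437.4 -153.8] turn rad 0.294 jaw now 99.6 pos [530.4 238.8  86.2] F [-0.   0.3  1.3] w 39.1 tilt [-0. -0. -1.] q [ 0.4   0.68  1.82  0.    0.64 -1.34]
[[426.2, -274.3, 63.0], [630.5, -300.0, 63.0], [624.9, -358.9, 63.0], [420.6, -332.2, 63.0]] [ 525.54375198 -316.33480249   63.        ]
rack-x [-101.3  104.6  106.3  -99.7] rack-y [-23.5 -23.7 -82.8 -81.6]
```

Emit:
{"op": "send_rows", "data": {"rows": [[0,0,0,0,-1],[0,0,-0.01,0,-1],[0,0,-0.03,0,-1],[0,0,-0.04,0,-1],[0,0,-0.04,0,-1]]}}

```text
t: 13.05
ee_pos: [529.8, 238.5, 207.3]
orientation: [0.264, -3.129, 0.001]
ft_force: [1.6, -0.0, -1.3]
width: 39.2
```

Emit:
{"op": "send_rows", "data": {"rows": [[0,0,-0.034,0,-1],[0.004,-0.022,0,0,-1],[0.006,-0.04,0,0,-1],[0.006,-0.04,0,0,-1],[0.006,-0.04,0,0,-1]]}}

```text
t: 13.55
ee_pos: [532.0, 93.9, 240.7]
orientation: [-0.265, 3.13, -0.0]
ft_force: [0.4, -0.2, -0.8]
width: 39.4
```

Emit:
{"op": "send_rows", "data": {"rows": [[0.006,-0.04,0,0,-1],[0.006,-0.04,0,0,-1],[0.006,-0.04,0,0,-1],[0.006,-0.04,0,0,-1],[0.006,-0.04,0,0,-1]]}}

```text
t: 14.05
ee_pos: [535.9, -108.7, 240.6]
orientation: [-0.264, 3.13, -0.0]
ft_force: [1.0, 1.1, -2.2]
width: 39.2
```

Emit:
{"op": "send_rows", "data": {"rows": [[0.006,-0.04,0,0,-1],[0.008,-0.015,0,0.147,-1],[0,0,0,0.147,-1],[0,0,0,0,-1],[0,0,0,0,-1]]}}

```text
t: 14.55
ee_pos: [531.6, -163.5, 240.3]
orientation: [-0.191, -3.136, -0.0]
ft_force: [-0.2, 0.0, -1.7]
width: 39.4
```

```bash
python3 - <<'E'
from h import *
go(538,-203.5,150,82.8)
E
```

```text
t 14.55 tool delta mm [-11.2 -39.   90.3] turn rad 0.004 jaw now 83.0 pos [ 531.6 -163.5  240.3] F [-0.2  0.  -1.7] w 39.4 tilt [-0.  0. -1.] q [-0.32  0.41  1.83  0.    0.91 -1.77]
```

Emit:
{"op": "send_rows", "data": {"rows": [[-0.006,-0.02,0,0.004,-1],[-0.005,-0.019,0.01,0,-1],[0,0,0.03,0,-1],[0,0,0.03,0,-1],[0,0,0.015,0,-1]]}}

```text
t: 15.05
ee_pos: [536.8, -202.8, 153.1]
orientation: [-0.198, -3.132, -0.002]
ft_force: [0.5, -0.4, -0.9]
width: 39.1
```

Emit:
{"op": "send_rows", "data": {"rows": [[0,0,0,0,-1],[0,0,0,0,-1]]}}

```text
t: 15.25
ee_pos: [538.2, -203.5, 155.7]
orientation: [0.201, 3.135, -0.0]
ft_force: [0.3, -0.6, -2.0]
width: 39.6
```

```bash
python3 - <<'E'
from h import *
from workcell import get_image
ims=[]
for n,(r0,r1,c0,c1) in(("scene",(140,280,90,290)),("top",(90,215,380,540))):
    d=get_image(n); np.savez(n+"5.npz",**d); ims.append(cv2.resize(d["color"][r0:r1,c0:c1],(400,290)))
cv2.imwrite("pics/s5.png",np.hstack(ims))
go(538,-203.5,130,82.8)
E
```

```text
t 15.35 tool delta mm [ 0.8  0.2 26.6] turn rad -0.003 jaw now 82.6 pos [ 538.7 -203.8  156.6] F [ 0.9  0.1 -1.8] w 39.5 tilt [ 0.002 -0.001 -1.   ] q [-0.38  0.56  1.83 -0.    0.76 -1.82]
```

View pics/s5.png

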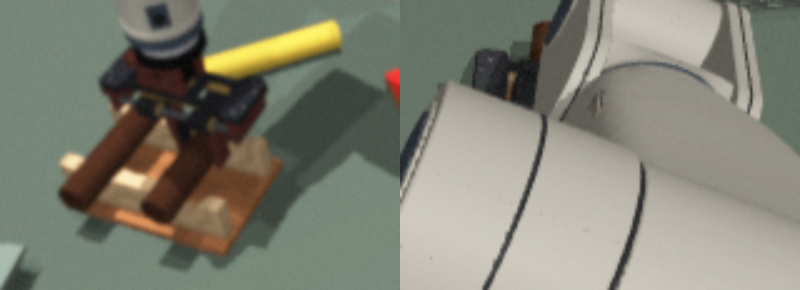

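Rod 2 is above the free groove and parallel to rod 1. Lowering it now.

Emit:
{"op": "send_rows", "data": {"rows": [[0,0,0.01,-0.003,-1],[0,0,0.008,0,-1],[0,0,0.003,0,-1],[0,0,0,0,-1]]}}

```text
t: 15.75
ee_pos: [537.3, -203.6, 133.4]
orientation: [-0.199, -3.134, -0.001]
ft_force: [0.3, -0.6, -1.9]
width: 39.6
```

Emit:
{"op": "send_rows", "data": {"rows": [[0,0,0.002,0,-1],[0,0,0,0,-1]]}}

```text
t: 15.95
ee_pos: [537.8, -203.7, 132.1]
orientation: [-0.199, -3.135, -0.0]
ft_force: [0.3, 0.7, -1.4]
width: 39.7
```

Emit:
{"op": "send_rows", "data": {"rows": [[0,0,0.001,0,-1],[0,0,0,0,-1]]}}

```text
t: 16.15
ee_pos: [537.7, -203.7, 131.2]
orientation: [0.199, 3.135, -0.0]
ft_force: [-0.5, -0.3, -2.9]
width: 39.3
```

Emit:
{"op": "send_rows", "data": {"rows": [[0,0,0.001,0,-1],[0,0,0,0,-1]]}}

```text
t: 16.35
ee_pos: [537.8, -203.7, 130.2]
orientation: [0.199, 3.135, -0.0]
ft_force: [-0.1, -0.3, -2.0]
width: 39.3
```

Emit:
{"op": "send_rows", "data": {"rows": [[0,0,0.0005,0,-1],[0,0,0,0,-1]]}}

```text
t: 16.55
ee_pos: [537.8, -203.9, 129.8]
orientation: [0.199, 3.135, -0.0]
ft_force: [0.5, -0.2, -0.1]
width: 39.4
```

Emit:
{"op": "send_rows", "data": {"rows": [[0,0,0.0005,0,-1],[0,0,0,0,-1]]}}

```text
t: 16.75
ee_pos: [537.9, -204.0, 129.7]
orientation: [0.199, 3.135, -0.001]
ft_force: [-0.7, -2.6, 4.9]
width: 39.4
```

Emit:
{"op": "send_rows", "data": {"rows": [[0,0,0.0005,0,-1],[0,0,0,0,-1]]}}

```text
t: 16.95
ee_pos: [537.9, -204.0, 129.6]
orientation: [0.199, 3.135, -0.001]
ft_force: [-3.2, -1.4, 8.9]
width: 39.3
```

Seated. Releasing, then retreating up and away so the top camera has a clear view.

Emit:
{"op": "send_rows", "data": {"rows": [[0,0,0,0,0.5],[0,0,0,0,0.5],[0,0,0,0,0.5],[0,0,0,0,0.5],[0,0,0,0,0.5]]}}

```text
t: 17.45
ee_pos: [537.7, -203.7, 128.5]
orientation: [-0.199, -3.135, -0.0]
ft_force: [-1.0, 0.0, -1.0]
width: 65.8
```

Emit:
{"op": "send_rows", "data": {"rows": [[0,0,-0.01,0,0.5],[0,0,-0.02,0,0.5],[0,0,-0.03,0,0.5],[0,0,-0.04,0,0.5],[0,0,-0.02,0,0.5]]}}

```text
t: 17.95
ee_pos: [538.7, -204.1, 252.5]
orientation: [0.199, 3.131, -0.002]
ft_force: [0.4, -0.9, -0.0]
width: 66.0
```

Emit:
{"op": "send_rows", "data": {"rows": [[0.004,0.03,0,0,0.5],[0.005,0.042,0,0,0.5],[0.005,0.042,0,0,0.5],[0.005,0.042,0,0,0.5],[0.005,0.042,0,0,0.5]]}}

```text
t: 18.45
ee_pos: [538.8, -2.7, 249.6]
orientation: [0.2, 3.134, 0.0]
ft_force: [0.2, 0.4, 0.0]
width: 65.9
```

Emit:
{"op": "send_rows", "data": {"rows": [[0.005,0.042,0,0,0.5],[0.005,0.042,0,0,0.5],[0.005,0.042,0,0,0.5],[0.005,0.042,0,0,0.5],[0,0,0,0,0.5]]}}

```text
t: 18.95
ee_pos: [540.4, 169.1, 249.6]
orientation: [0.192, 3.134, 0.002]
ft_force: [0.7, -0.1, 0.3]
width: 66.0
```

```bash
python3 - <<'E'
from h import *
from workcell import get_image
ims=[]
for n,(r0,r1,c0,c1),ctr in(("scene",(140,280,90,290),(533,-263)),("top",(90,215,380,540),(529.6,-263.6))):
    d=get_image(n); np.savez(n+"6.npz",**d); ims.append(cv2.resize(d["color"][r0:r1,c0:c1],(400,290)));cv2.imwrite(f"pics/{n}6.png",d["color"])
    P=cloud(d);q=P[d["z_map"]>0]
    a=np.radians(-7.2);ex=np.array([np.cos(a),np.sin(a)]);ey=np.array([-ex[1],ex[0]])
    l=q[:,:2]-np.array(ctr);X=l@ex;Y=l@ey
    for s in(-1,1):
        k=(abs(Y-60*s)<12)&(q[:,2]>72)&(q[:,2]<95)&(abs(X)<130)
        p=np.polyfit(X[k],Y[k],1);pz=np.polyfit(X[k],q[k,2],1)
        print(n,s,"X",np.percentile(X[k],[0,1,99,100]).round(1),"Y",Y[k].mean().round(1),"top z",np.percentile(q[k,2],[50,95]).round(1),"yaw",np.degrees(p[0]).round(2),"pitch",np.degrees(pz[0]).round(2))
cv2.imwrite("pics/s6.png",np.hstack(ims))
go(538,-203.5,130,82.8)
E
```

```text
scene -1 X [-100.1  -98.3   99.5  100.1] Y -57.6 top z [81.2 84. ] yaw -0.07 pitch -0.1
scene 1 X [-101.3  -99.    98.6   99.4] Y 61.8 top z [81.1 83.9] yaw -0.2 pitch -0.16
top -1 X [-100.7  -99.5   97.9  100.1] Y -59.1 top z [81.6 85.6] yaw -0.01 pitch -0.06
top 1 X [-101.7 -100.7   96.4   98.2] Y 60.5 top z [81.6 85.4] yaw 0.04 pitch -0.15
t 19.05 tool delta mm [ -43.6 -366.5  119.2] turn rad 0.001 jaw now 82.9 pos [540.1 165.6 249.1] F [-0.4 -0.7  0.6] w 66.0 tilt [ 0. -0. -1.] q [ 0.28  0.4   1.8  -0.    0.93 -1.17]
```

View pics/s6.png

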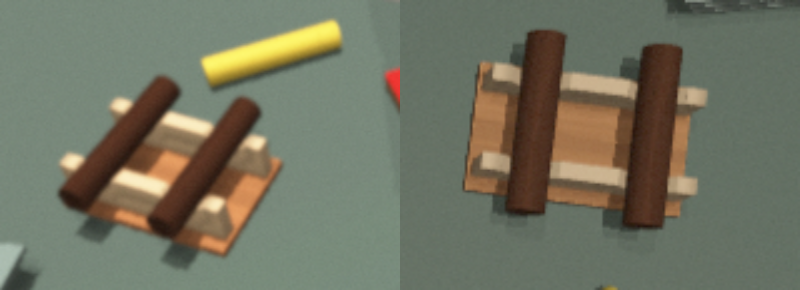

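View pics/scene6.png

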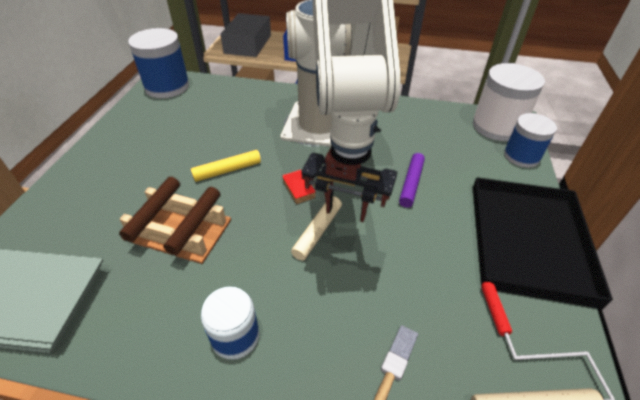

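Both rods rest level in their grooves and are centred within about 2 mm. The pale, purple and yellow rods haven't moved, and the arm is clear and still. Handing in.

```bash
python3 -c "
from workcell import ctrl
print(ctrl.close_job())"
```

```text
the job is handed in; nothing more can be done
None
```

Both dark brown rods are in the drying rack, one in each groove and resting on both rails, and the job is handed in at about 19 s of the 64 s allowed. I gripped each rod at its middle, lowered it until I felt light contact (under 10 N), then let go.

- **Seating:** the last pictures from both cameras put the tops of the rods at about 81–85 mm, against 83 mm expected. Each rod is within 0.2° of level and of its groove's direction.
- **Centring:** each rod sticks out equally at its two ends, to within about 2 mm. An earlier rough check of the first rod suggested it was 2–3 mm off, but that measurement had picked up shadow on the rack. The final depth readings put it within about 1 mm.
- **Disagreement:** the two cameras differ by about 1.5–3 mm, roughly the stated calibration error.
- **Other objects:** the pale rod and the purple and yellow look-alikes appear where they were at the start. I checked these by eye in the scene picture, where the gripper hides part of the view around the pale rod.

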